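Make up a core stack by weight on the dial scale

ROBOT

A 7-joint arm with a two-finger parallel gripper is mounted at the origin on the work surface. World frame = base frame: x ahead of the robot, y to its left, z up, the work surface at z = 0. Lengths are in mm, angles in rad, forces in N, time in s.
With the tool pointing down it reaches from about 350 to 900 mm from the base axis. Payload 7.2 kg.
Tool frame: the origin (TCP) lies on the front face of the gripper's body, between the roots of the fingers; the fingertips stand 73 mm ahead of it and the grasp point (between the pads) lies 54 mm ahead of it; z points along the fingers, y is the direction in which the jaws open and shut (so a half turn about z gives the same grasp; the last joint's range is limited). The gripper opens to 85 mm and grips with 20 to 120 N. Pads are 22 mm wide; open, the fingers measure 114 mm over their backs; the gripper's body (76 mm by 85 mm) begins 54 mm behind the grasp point. The pads swing forward as they close: fully open they stand 13 mm farther back than shut.
Start: joints at [-0.068, 0.411, -0.013, 1.596, 0.006, 1.134, -0.082], TCP at [625.001, -0.011, 303.897] pointing down, gripper open.
Joint ranges: [-2.95, 2.95], [-0.29, 1.99], [-1.47, 1.44], [0.14, 2.54], [-1.03, 4.17], [0.13, 1.85], [-2.86, 2.86]. Speed limits (rad/s): [2.39, 2.39, 3.01, 3.01, 3.14, 3.14, 3.14].

INTERFACE

Orientations are given as a unit quaternion [w, x, y, z].
In Python, from bench import status, imaging, ticket gives the robot as it stands.
- The arm moves only by the shell command python3 -m creep 'ROWS' [FORCE]. ROWS is JSON, one flat list of numbers, 5 for each row, row after row: the finger opening in mm, from 0 to 85.4, then the shift along the tool's x, y, z in mm, then the turn about the tool's z in rad. In form: [jaw, dx, dy, dz, spin, jaw, dx, dy, dz, spin, ...]. A call has 1 to 12 rows; each row shifts and turns the pose as measured when the row begins, along the tool's axes as they then stand; what a row does not reach is not made up. A row lasts 1/12 s, in which the tool goes at most 41.7 mm and 7.16 degrees, less where a joint would pass 70% of its speed; a pose out of reach is approached as far as the arm can. A call with a gripper value outside its range is refused whole. The fingers move at their own pace and stop on an object; FORCE is the grip in N (left out, the last holds). Time passes only in rows, so rows that do not move let the fingers close. It gives the time, the measured TCP pose, the force and the opening at its end, in the units of the state.
- status.observe(): the state, without advancing time (a new reading comes with each control period).
- imaging.get_image(name): name is "scene" or "side" or "wrist"; returns a dict with "image" (420x560x3 uint8, red, green, blue), "intrinsics" (3x3 intrinsics, pixels), "eye" and "attitude" of the camera in the world. Camera axes: x right, y down, z forward; pixel columns grow to the right and rows downward; lengths in mm; the calibration is good to about 2 mm. A picture is of the moment at which its call begins. There is no depth.
- ticket.finish_job(): hands the job in, once; it reports no verdict.
The state is a dict: "clock": time; "joint_positions": joint angles; "qvel": joint speeds; "joint_efforts": joint torques, N m; "eef_pos": TCP position; "tool_rot": TCP orientation; "wrist_force": force on the tool from outside, world axes, zero at the start; "moment": the same for the moment, N m; "finger_gap": opening from 0.0 (shut) to 1.0 (fully open).
Only numpy, scipy, OpenCV 4.12 (cv2) and the standard library are available. Lean on these libraries where they do the work, as an engineer would, in place of code of your own. Each camera call takes 0.05 s, during which the arm holds its last target. There are 200 camera calls.

TASK

Make up a choke's core stack by weight: put the grey keyed ring cores one at a time over the keyed mandrel on the scale, feeling for the keys and lowering each one until it lies fully home, never dropping it or pushing the pointer round to its end stop. Stop with the core that brings the pointer to the 200 g set hand: once it is there, take up no more cores. Leave the spare cores and everything else where they lie.

Things in the scene. Friction and masses are not known exactly. Their poses are not given: they have to be found in the camera images.
- scale: dial scale, grey housing about 290 x 172 mm, fixed. Origin: under the mandrel axis, on the bench; z up. Its 150 mm square steel platform, top 78 mm above the bench, is centred on the mandrel axis and the mandrel alone rises above it. A spring carries it: it sinks 12 mm per kg (0.82 N per mm).
- dial_face (a point): centre of the round white dial (116 mm over its rim), which faces up, tilted 15 degrees to the scale's -x side. Zero is at the rim nearest the platform, weight grows clockwise seen from above; long marks every 100 g, short ones every 25 g; a fixed black set hand at the rim stands at 200 g.
- dial (a joint): the scale's pointer, rad: 0 at no load, 5.236 (300 degrees) at 1 kg, so 0.005236 per gram; 200 g is 1.047. Grows clockwise seen from above. Whatever presses on the platform or mandrel shows too (1 N is 102 g). Its end stop lies just past 1 kg.
- mandrel_seat (a point): point on the mandrel axis, on top of the mandrel's round foot (60 mm wide, 6 mm thick), where the lowest core lies; 84 mm above the bench unloaded, sinks with the platform. z up; its yaw is the scale's, not the keys'. Four keys, 90 degrees apart, 4.5 mm wide, reach 13 mm out from the axis and run from here to 40 mm up. Which way they point is not given: to be felt or seen.
- mandrel_nose (a point): tip of the mandrel, 55 mm above mandrel_seat, sinks with it. The steel post is round, 18 mm thick; the last 5 mm taper to 11 mm and the last 15 mm have no keys. A core lowered over the nose lands on the key tops, 15 mm below the tip, unless its keyways meet the keys; turned there under light pressure (2 to 3 N) it drops over them. The mandrel itself turns only stiffly (0.2 N m).
- core0: a grey pressed-powder ring core, loose, lying flat on the bench at the start: 46 mm outside diameter, 12 mm high, 21 mm bore with four keyways 7 mm wide cut out to 14.5 mm from the axis. The four cores look alike, but each weighs something between 83 and 113 g. Origin: centre of the underside; z up; the keyways lie at the core's +x, +y, -x and -y.
- core1: a grey pressed-powder ring core, loose, lying flat on the bench at the start: 46 mm outside diameter, 12 mm high, 21 mm bore with four keyways 7 mm wide cut out to 14.5 mm from the axis. The four cores look alike, but each weighs something between 83 and 113 g. Origin: centre of the underside; z up; the keyways lie at the core's +x, +y, -x and -y.
- core2: a grey pressed-powder ring core, loose, lying flat on the bench at the start: 46 mm outside diameter, 12 mm high, 21 mm bore with four keyways 7 mm wide cut out to 14.5 mm from the axis. The four cores look alike, but each weighs something between 83 and 113 g. Origin: centre of the underside; z up; the keyways lie at the core's +x, +y, -x and -y.
- core3: a grey pressed-powder ring core, loose, lying flat on the bench at the start: 46 mm outside diameter, 12 mm high, 21 mm bore with four keyways 7 mm wide cut out to 14.5 mm from the axis. The four cores look alike, but each weighs something between 83 and 113 g. Origin: centre of the underside; z up; the keyways lie at the core's +x, +y, -x and -y.
- nut: bystander, to be left alone: a steel hexagon nut 30 mm across, 14 mm high.
- spacer: bystander, to be left alone: a plain aluminium ring, 62 mm outside, round 38 mm bore without keyways, 8 mm high.
- screwdriver: bystander, to be left alone: a screwdriver lying flat, 190 mm long.
- board: bystander, to be left alone: a green circuit board 100 x 70 mm on feet, about 16 mm high.
- spool: bystander, to be left alone: a grey spool 54 mm across, 40 mm high, standing.
- carton: bystander, to be left alone: a small white box 100 x 65 x 45 mm.
- stripper: bystander, to be left alone: a wire stripper (pliers) lying flat, about 170 mm long, 18 mm high.
There are look-alikes about, which are no part of the job. Leave any blue look-alike of the core3 alone. Leave any orange look-alike of the core0 alone.

How it is judged:
By the outcome, as a careful person would: the job done as asked, in the order asked, and still so for the second after the job is handed in, with the robot touching nothing.
It also fails if it takes over 72 s, if anything falls off the work surface, if the arm or the gripper's body presses on something with over 40 N, if the wrist force passes 120 N, or if a joint passes its speed limit or range.

## Working session

There is one attempt and no reset: what is moved stays moved. The work goes in short steps, Python scripts to look and compute and a shell command to move; the robot and the scene stay as the last step left them, time stands still between calls to the robot, and variables do not carry over. Pictures are saved under pics/ and viewed, about 8 in all and at most 12, crops included, and the job is handed in when it is done.

```bash
mkdir -p pics; ls
cat > h.py <<'E'
import numpy as np,cv2,json
from scipy.spatial.transform import Rotation as R
from bench import status,imaging,ticket
def cam(d):
    a=np.array(d["attitude"],float)
    M=a if a.shape==(3,3) else R.from_quat(a[[1,2,3,0]]).as_matrix()
    return np.array(d["intrinsics"],float),np.array(d["eye"],float),M
def ray(d,u,v,z):
    K,e,M=cam(d); r=M@np.linalg.inv(K)@[u,v,1]; return e+r*(z-e[2])/r[2]
def proj(d,p):
    K,e,M=cam(d); q=K@M.T@(np.array(p)-e); return q[:2]/q[2]
def save(d,n,box=None,s=1):
    im=d["image"][:,:,::-1]
    if box: im=im[box[1]:box[3],box[0]:box[2]]
    cv2.imwrite("pics/"+n,cv2.resize(im,None,fx=s,fy=s,interpolation=cv2.INTER_CUBIC))
E
python3 - <<'E'
from h import *
import pickle
for n in["scene","side","wrist"]:
    d=imaging.get_image(n); pickle.dump(d,open(n+".pkl","wb")); save(d,n+"0.png",None,1.4)
    K,e,M=cam(d); print(n,K[0,0],e,M.round(3).tolist())
print(status.observe())
E
```

```text
pics
scene 447.66545372517 [1435.68291677  133.38117155 1113.56526567] [[-0.145, 0.735, -0.662], [0.989, 0.106, -0.1], [-0.004, -0.67, -0.743]]
side 379.41257683228355 [ 512.41833588 -829.26881528  765.61074113] [[0.998, -0.04, 0.042], [-0.057, -0.616, 0.785], [-0.006, -0.786, -0.618]]
wrist 333.02198961994617 [623.97309167  80.34530756 374.17966291] [[1.0, 0.002, -0.001], [0.002, -0.951, -0.309], [-0.002, 0.309, -0.951]]
{'clock': 0.15, 'joint_positions': array([-0.06817951,  0.41173956, -0.01271021,  1.59685745,  0.00561719,
        1.13430596, -0.08218808]), 'qvel': array([ 0.00036562, -0.00233463,  0.00066294, -0.0025514 , -0.00012795,
        0.00023586,  0.0007058 ]), 'joint_efforts': array([ 8.68001844e-04, -6.01035547e+01,  6.82709701e-01, -2.99646127e+01,
        1.39312408e-02,  7.85868731e-03, -1.85852571e-05]), 'eef_pos': array([ 6.24704077e+02, -4.52697271e-02,  3.03229312e+02]), 'tool_rot': array([-4.11775838e-04,  7.07099307e-01,  7.07113969e-01, -4.86433895e-04]), 'wrist_force': array([ 0.39459817, -0.06228796,  0.38458844]), 'moment': array([0.02396847, 0.0285023 , 0.03548604]), 'finger_gap': 1.0010267456295792}
```

View pics/scene0.png

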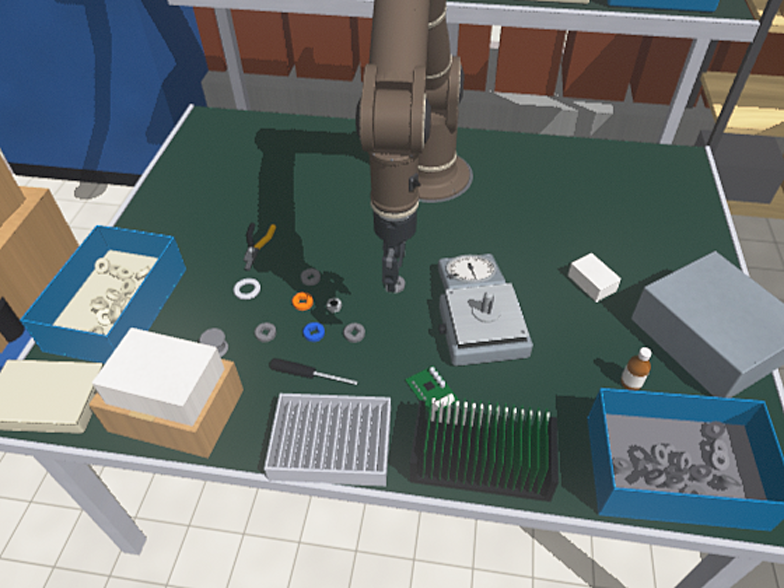

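View pics/side0.png

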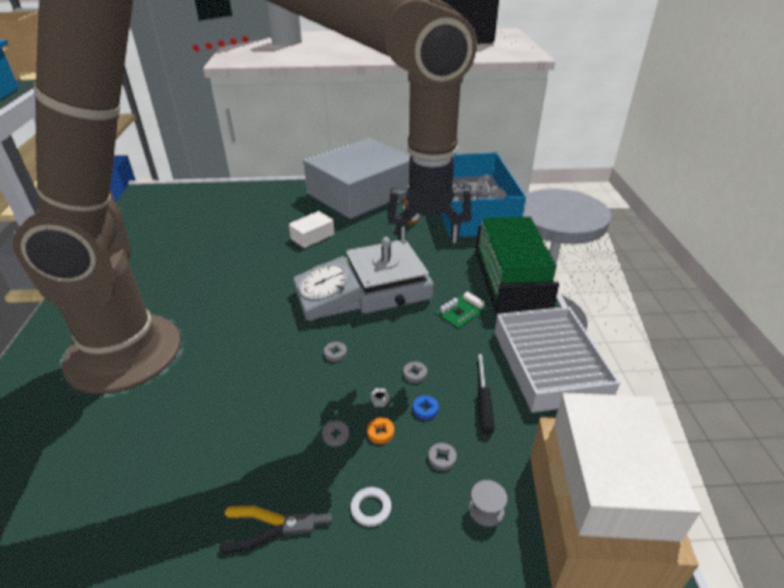

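Scene picture (1.4x): the four grey keyed cores are at (311,276), (265,331), (354,331) and (395,285). Look-alikes to leave are orange at (303,301) and blue at (314,331). The nut is at (334,305) and the mandrel tip near (486,293). The side picture shows the cores at (335,351), (415,372), (335,433) and (442,456), with the mandrel near (387,240).

Run:
```python
from h import *
import pickle
s=pickle.load(open("scene.pkl","rb"));d=pickle.load(open("side.pkl","rb"))
for p in[(311,276),(265,331),(354,331),(395,285),(303,301),(314,331),(334,305)]: print("sc",p,ray(s,p[0]/1.4,p[1]/1.4,10).round(0))
for p in[(335,351),(415,372),(335,433),(442,456)]: print("sd",p,ray(d,p[0]/1.4,p[1]/1.4,10).round(0))
print("nose",ray(s,486/1.4,293/1.4,139).round(0),ray(d,387/1.4,240/1.4,139).round(0))
a=cv2.resize(s["image"][170:270,180:380,::-1],None,fx=4,fy=4,interpolation=cv2.INTER_CUBIC)
cv2.imwrite("pics/a.png",a[:, :])
b=np.hstack([cv2.resize(d["image"][160:230,200:320,::-1],(480,280),interpolation=3),cv2.resize(d["image"][230,:][None,200:280,::-1],(10,280))[:,:0]])
c=cv2.resize(d["image"][240:340,210:330,::-1],(320,280),interpolation=3)
cv2.imwrite("pics/b.png",np.hstack([b,c]))
```

```text
sc (311, 276) [ 447. -235.   10.]
sc (265, 331) [ 626. -296.   10.]
sc (354, 331) [597. -99.  10.]
sc (395, 285) [447. -30.  10.]
sc (303, 301) [ 527. -234.   10.]
sc (314, 331) [ 610. -188.   10.]
sc (334, 305) [ 529. -160.   10.]
sd (335, 351) [438. -36.  10.]
sd (415, 372) [ 596. -105.   10.]
sd (335, 433) [ 444. -242.   10.]
sd (442, 456) [ 623. -300.   10.]
nose [558. 180. 139.] [557. 176. 139.]
```

View pics/a.png

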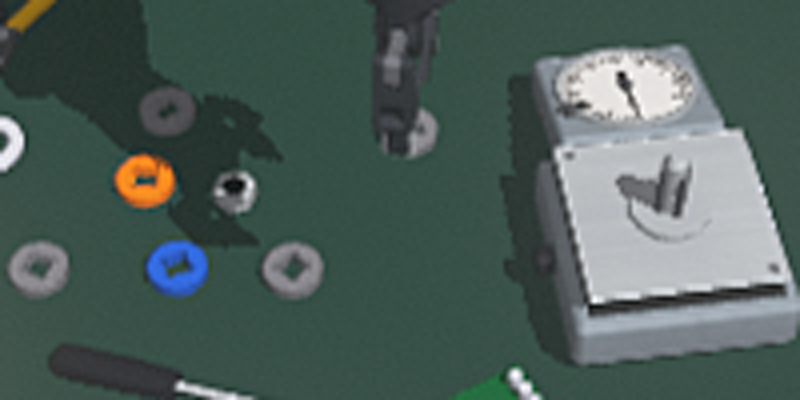

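View pics/b.png

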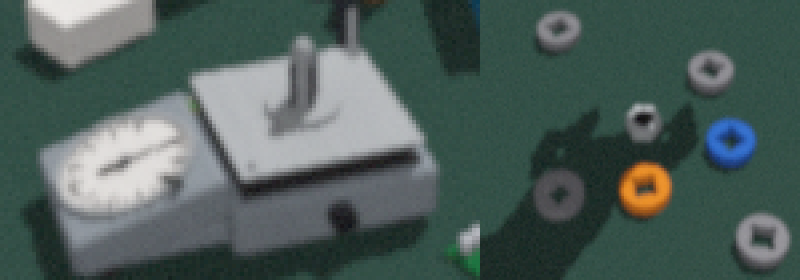

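Both cameras agree to about 6 mm, so the four grey cores lie near (442,-33), (597,-102), (445,-238) and (625,-298), with the mandrel at (557.5,178). The blue and orange look-alikes are clearly identified in the crops: orange at a.png (145,180), blue at (177,268). Next I'll look at the mandrel from above.

```bash
python3 -m creep '[85,30,-17,0,0, 85,30,-17,0,0, 85,30,-17,0,0, 85,28,-16,0,0, 85,0,0,0,0, 85,0,0,0,0]' 30
python3 - <<'E'
from h import *
import pickle
d=imaging.get_image("wrist"); pickle.dump(d,open("w1.pkl","wb"))
p=proj(d,(557.5,178,139)); print(p,proj(d,(557.5,178,84)),status.observe()["eef_pos"])
cv2.imwrite("pics/w1.png",cv2.resize(d["image"][:,:,::-1],None,fx=1.42,fy=1.42,interpolation=3))
E
```

```text
clock: 0.65
eef_pos: [554.7, 119.9, 300.4]
tool_rot: [-0.001, 0.709, 0.705, -0.003]
wrist_force: [0.4, -1.2, -0.1]
finger_gap: 0.993
[280.97092    134.30591063] [280.18288679 127.85513882] [554.62197256 120.56501341 300.43632658]
```

View pics/w1.png

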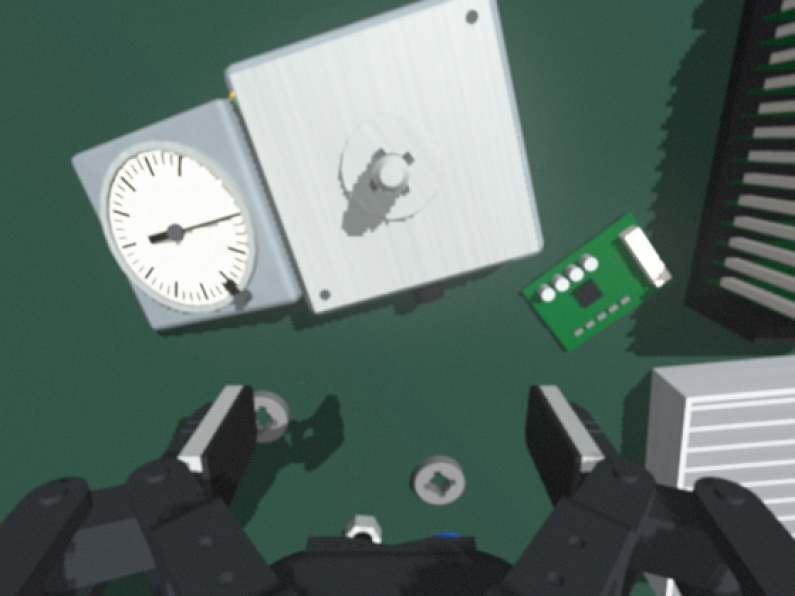

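The wrist picture shows the mandrel nose at about (392,172) with keys on roughly the diagonals. Core A is at (440,481), the dial is at (176,233) reading zero, and the set hand is at (236,290). I'll enlarge the mandrel and core A.

Run:
```python
from h import *
import pickle
d=pickle.load(open("w1.pkl","rb")); im=d["image"][:,:,::-1]
f=lambda x0,y0:cv2.resize(im[y0:y0+40,x0:x0+40],(400,400),interpolation=3)
cv2.imwrite("pics/w1c.png",np.hstack([f(255,100),f(290,318)]))
```

```text
(no output)
```

View pics/w1c.png

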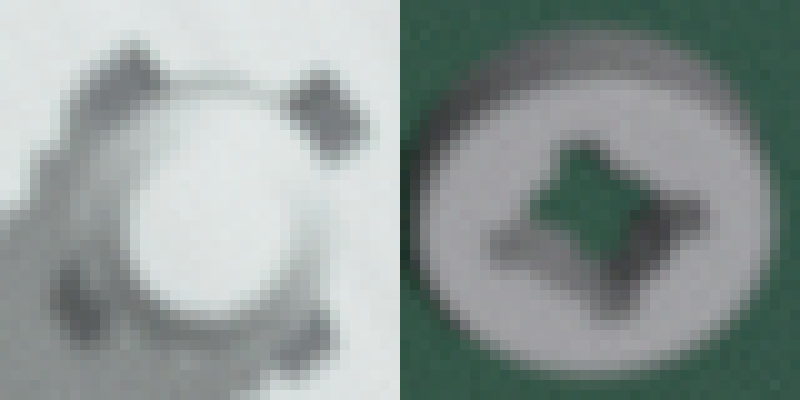

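Run:
```python
from h import *
import pickle
d=pickle.load(open("w1.pkl","rb"))
def rep(n,pts,z,off):
    P=np.array([ray(d,x+off[0]-.5,y+off[1]-.5,z)[:2] for x,y in pts]); c=P.mean(0)
    v=P-c; print(n,c.round(1),np.hypot(*v.T).round(1),(np.degrees(np.arctan2(v[:,1],v[:,0]))%90).round(1))
rep("keys",[(12.8,6.3),(32.8,11.3),(8,30.5),(30.8,34)],124,(255,100))
rep("coreA",[(18.5,14.5),(30.5,21.5),(21.5,31.5),(9.5,24.5)],12,(290,318))
print("nose",ray(d,255+20.8,100+19.8,139),"coreA top",ray(d,290+20,318+22.5,12))
P=[ray(d,u/1.42,v/1.42,78)[:2] for u,v in[(228,70),(314,313),(543,246)]]; v=P[0]-P[1]; print("platform edge",np.degrees(np.arctan2(v[1],v[0])),np.hypot(*v),(P[0]+P[2])/2)
o=status.observe(); print(R.from_quat(o["tool_rot"][[1,2,3,0]]).as_matrix().round(3), cam(d)[1])
```

```text
keys [553.8 186.5] [11.5 10.5 11.7 11.8] [30.7 37.6 35.9 36.7]
coreA [596.9 -98. ] [13.5 13.8 13.7 13.8] [ 9.9 10.2 10.   9.6]
nose [553.98743789 187.60810179 139.        ] coreA top [597.52172843 -97.88572627  12.        ]
platform edge 105.59271845219286 151.78612078218677 [555.24185888 188.48158979]
[[ 0.004  1.    -0.005]
 [ 1.    -0.004 -0.002]
 [-0.002 -0.005 -1.   ]] [554.64820917 200.46732478 371.3055853 ]
```

Run:
```python
from h import *
import pickle
s=pickle.load(open("scene.pkl","rb"));d=pickle.load(open("side.pkl","rb"))
P=[ray(s,180+u/4,170+v/4,78)[:2] for u,v in[(555,148),(738,130),(798,283),(590,300)]]
print(np.round(P,0).tolist(),np.mean(P,0))
Q=[ray(d,200+u/4,160+v/4,78)[:2] for u,v in[(192,75),(352,48),(422,148),(240,180)]]
print(np.round(Q,0).tolist(),np.mean(Q,0))
for p in[(554,187.5,139),(554,187.5,84)]: a=proj(s,p);b=proj(d,p); print((a-[180,170])*4,(b-[200,160])*4)
```

```text
[[506.0, 95.0], [467.0, 235.0], [612.0, 282.0], [649.0, 134.0]] [558.60032311 186.56939404]
[[465.0, 235.0], [601.0, 268.0], [644.0, 119.0], [502.0, 87.0]] [552.92792282 177.4230394 ]
[679.60564429 154.05637435] [300.97900059  38.29195134]
[672.12397158 202.73716415] [301.83994473  96.86514081]
```

```bash
python3 -m creep '[85,-36,7,0,0, 85,-36,7,0,0, 85,-36,7,15,0, 85,-30,6,28,0, 85,-30,6,28,0, 85,-25,5,28,0, 85,-18,3,28,0, 85,-7,1,28,0, 85,0,0,20,0, 85,0,0,0,0, 85,0,0,0,0]' 30
python3 - <<'E'
from h import *
import pickle
d=imaging.get_image("wrist"); pickle.dump(d,open("w2.pkl","wb"))
p=proj(d,(597,-98,12)); print(p); print(status.observe()["eef_pos"])
cv2.imwrite("pics/w2.png",d["image"][:,:,::-1])
E
```

```text
clock: 1.62
eef_pos: [600.3, -120.7, 119.7]
tool_rot: [0.003, 0.713, 0.702, -0.002]
wrist_force: [0.5, 0.3, 0.3]
finger_gap: 0.996
[269.64226838 206.94829745]
[ 600.08556371 -120.56176737  119.87146175]
```

View pics/w2.png

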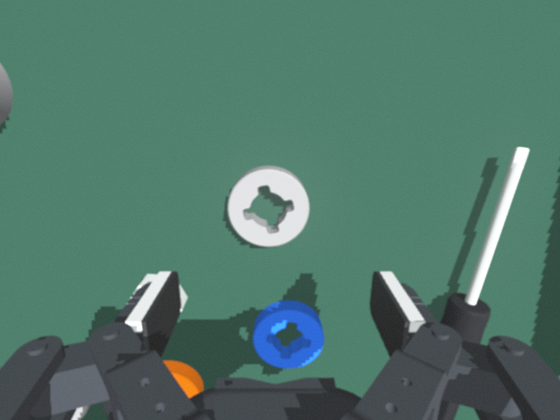

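The picture shows core A centred near (269,206), where the projection predicted (270,207). The blue ring is at (289,333), outside the fingers' path. The arm coasts beyond the commanded sum, so I'll correct in small steps.

```bash
python3 -m creep '[70,10,-1.5,0,0, 62,8,-1,0,0, 60,3,0,0,0, 60,0,0,0,0, 60,0,0,0,0]' 30
python3 - <<'E'
from h import *
o=status.observe(); print(o["eef_pos"]); print(R.from_quat(o["tool_rot"][[1,2,3,0]]).as_matrix().round(3).tolist())
E
```

```text
clock: 2.08
eef_pos: [600.8, -94.7, 125.9]
tool_rot: [0.006, 0.711, 0.703, 0.001]
wrist_force: [0.1, 0.0, -0.8]
finger_gap: 0.701
[600.81702692 -94.70744665 125.9120239 ]
[[0.012, 1.0, 0.01], [1.0, -0.012, -0.007], [-0.007, 0.01, -1.0]]
```

```bash
python3 -m creep '[60,-2,-3,10,0, 60,0,0,10,0, 60,0,0,10,0, 60,0,0,6,0, 60,0,0,0,0, 60,0,0,0,0]' 30
```

```text
clock: 2.58
eef_pos: [598.1, -96.7, 86.5]
tool_rot: [0.006, 0.711, 0.703, 0.001]
wrist_force: [0.8, 0.2, 0.6]
finger_gap: 0.705
```

```bash
python3 -m creep '[60,-1,-1,6,0, 60,0,0,4,0, 60,0,0,2,0, 60,0,0,0,0, 60,0,0,0,0]' 30
```

```text
clock: 3.0
eef_pos: [596.9, -98.5, 72.7]
tool_rot: [0.006, 0.711, 0.703, 0.001]
wrist_force: [-0.6, 0.1, 0.5]
finger_gap: 0.703
```

```bash
python3 -m creep '[60,0.7,0,0,0, 40,0,0,0,0, 40,0,0,0,0, 40,0,0,0,0, 40,0,0,0,0, 40,0,0,0,0]' 30
```

```text
clock: 3.5
eef_pos: [597.4, -97.7, 73.8]
tool_rot: [0.007, 0.711, 0.703, 0.002]
wrist_force: [0.0, 0.0, -1.4]
finger_gap: 0.525
```

```bash
python3 -m creep '[38,0,0,-8,0, 38,0,0,-25,0, 38,0,0,-35,0, 38,0,0,-35,-0.1, 38,10,0,-30,-0.1, 38,20,-4,-15,-0.1, 38,30,0,0,-0.08, 38,20,0,0,-0.03, 38,0,0,0,0, 38,0,0,0,0]' 30
cat >> h.py <<'E'
def go(x,y,yaw=None):
    o=status.observe(); M=R.from_quat(o["tool_rot"][[1,2,3,0]]).as_matrix(); p=o["eef_pos"]
    v=M.T@(np.array([x,y,p[2]])-p)
    cy=np.degrees(np.arctan2(-M[0,0],M[1,0])); s=f" spin {np.radians(cy-yaw):.3f}" if yaw is not None else ""
    print("pos",p.round(1),"yaw",cy.round(1),"tilt",M[:2,2].round(3),"dxyz",v.round(1),s,"F",o["wrist_force"].round(2),"Mz",o["moment"].round(3),"gap",round(o["finger_gap"]*85.4,1),"t",o["clock"])
E
python3 -c "
from h import *
go(554.5,187.5,25.3)"
```

```text
clock: 4.33
eef_pos: [568.7, -18.9, 231.5]
tool_rot: [0.007, 0.547, 0.837, -0.001]
wrist_force: [1.0, -0.5, -0.9]
finger_gap: 0.529
pos [568.7 -18.9 231.5] yaw 23.6 tilt [ 0.012 -0.009] dxyz [194.8  69.7  -2. ]  spin -0.029 F [ 0.98 -0.5  -0.91] Mz [-0.075 -0.045 -0.016] gap 45.2 t 4.3333
```

```bash
sed -i 's/np.array(\[x,y,p\[2\]\])-p)/np.array([x-68*M[0,2],y-68*M[1,2],p[2]])-p)/' h.py
python3 -m creep '[38,25,9,-5,0, 38,35,13,0,-0.02, 38,35,13,0,0, 38,32,12,0,0, 38,25,8,0,0, 38,12,4,0,0, 38,5,2,0,0, 38,0,0,0,0, 38,0,0,0,0]' 30
python3 -c "
from h import *
go(554.5,187.5,25.3)"
```

```text
clock: 5.08
eef_pos: [555.5, 158.1, 228.8]
tool_rot: [0.006, 0.549, 0.836, -0.006]
wrist_force: [0.3, -0.8, -0.9]
finger_gap: 0.523
pos [555.5 158.1 228.8] yaw 23.4 tilt [ 0.003 -0.017] dxyz [28.6 11.  -0.5]  spin -0.033 F [ 0.29 -0.76 -0.9 ] Mz [-0.008  0.055 -0.005] gap 44.7 t 5.0833
```

```bash
python3 -m creep '[38,12,5,0,-0.03, 38,9,3,0,0, 38,5,2,0,0, 38,0,0,0,0, 38,0,0,0,0]' 30
python3 - <<'E'
from h import *
go(554.5,187.5,25.3)
d=imaging.get_image("wrist"); save(d,"w3.png",(130,120,430,345),2.6)
e=imaging.get_image("side"); save(e,"s3.png",(190,110,330,215),5)
E
```

```text
clock: 5.5
eef_pos: [555.2, 182.9, 227.6]
tool_rot: [0.006, 0.539, 0.842, -0.008]
wrist_force: [0.2, -1.9, -0.8]
finger_gap: 0.52
pos [555.2 182.9 227.6] yaw 24.8 tilt [ 0.002 -0.02 ] dxyz [ 5.8  1.7 -0.1]  spin -0.009 F [ 0.18 -1.92 -0.76] Mz [ 0.004  0.037 -0.009] gap 44.4 t 5.5
```

View pics/w3.png

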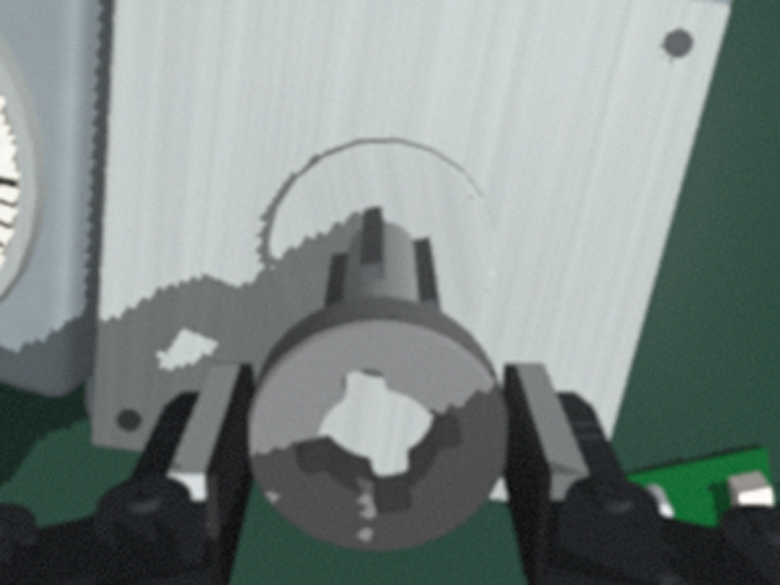

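The wrist picture shows the core's keyway nearest the camera at (365,378) and the matching key at (373,235). Both are tilted about 11° left of the camera axis, so the angle agrees. I'll centre the core and lower it.

```bash
python3 -m creep '[38,3,1,0,0, 38,2,0.5,3,0, 38,1,0.3,3,0, 38,0,0,0,0, 38,0,0,0,0]' 30
python3 - <<'E'
from h import *
d=imaging.get_image("wrist");o=status.observe()
go(554.5,187.5,25.3)
M=R.from_quat(o["tool_rot"][[1,2,3,0]]).as_matrix(); p=o["eef_pos"]+M[:,2]*62
print(p,proj(d,p),proj(d,(554.5,187.5,139)))
save(d,"w4.png",(200,200,360,320),5)
# core top-face centre by fitting: pixels brightness
E
```

```text
clock: 6.02
eef_pos: [554.5, 188.1, 221.1]
tool_rot: [0.007, 0.54, 0.842, -0.008]
wrist_force: [-0.3, 0.4, -0.5]
finger_gap: 0.526
pos [554.4 188.1 221. ] yaw 24.7 tilt [ 0.002 -0.02 ] dxyz [ 0.7  0.3 -0. ]  spin -0.011 F [-0.16  0.01 -1.28] Mz [ 0.017  0.038 -0.03 ] gap 44.7 t 6.0667
[554.55607051 186.86573545 159.00104412] [275.48615147 286.92792877] [276.06097782 264.43622939]
```

```bash
python3 -m creep '[38,0.5,0.3,4,0, 38,0,0,4,0, 38,0,0,4,0, 38,0,0,2,0, 38,0,0,0,0, 38,0,0,0,0]' 30
python3 -c "
from h import *
go(554.5,187.5,25.3)"
```

```text
clock: 6.57
eef_pos: [554.4, 188.1, 205.1]
tool_rot: [0.006, 0.54, 0.842, -0.008]
wrist_force: [0.3, 0.7, -0.5]
finger_gap: 0.522
pos [554.4 188.1 205.1] yaw 24.7 tilt [ 0.002 -0.02 ] dxyz [ 0.8  0.3 -0. ]  spin -0.011 F [ 0.35  0.69 -0.54] Mz [ 0.062  0.026 -0.06 ] gap 44.6 t 6.5667
```

```bash
python3 -m creep '[38,0,0,2,0, 38,0,0,2,0, 38,0,0,2,0, 38,0,0,1,0, 38,0,0,1,0, 38,0,0,0,0, 38,0,0,0,0]' 30
python3 -c "
from h import *
go(554.5,187.5,25.3)"
```

```text
clock: 7.15
eef_pos: [554.6, 187.8, 196.4]
tool_rot: [0.006, 0.54, 0.842, -0.008]
wrist_force: [-0.4, 0.4, -0.6]
finger_gap: 0.523
pos [554.6 187.8 196.4] yaw 24.7 tilt [ 0.002 -0.02 ] dxyz [ 1.1  0.2 -0. ]  spin -0.011 F [-0.35  0.41 -0.6 ] Mz [ 0.057  0.023 -0.034] gap 44.7 t 7.15
```

```bash
python3 -m creep '[38,0,0,1.5,0, 38,0,0,1.5,0, 38,0,0,1,0, 38,0,0,0,0]' 30
python3 -c "
from h import *
go(554.5,187.5,25.3)"
```

```text
clock: 7.48
eef_pos: [554.7, 187.8, 192.3]
tool_rot: [0.007, 0.54, 0.842, -0.008]
wrist_force: [0.1, -0.1, -0.8]
finger_gap: 0.525
pos [554.7 187.8 192.3] yaw 24.7 tilt [ 0.003 -0.02 ] dxyz [ 1.1  0.1 -0. ]  spin -0.011 F [ 0.08 -0.12 -0.81] Mz [ 0.069  0.051 -0.026] gap 44.8 t 7.4833
```

The core is past the key tops with no force, so the keys are engaged. I'll continue down in guarded steps.

```bash
python3 -m creep '[38,0,0,3,0, 38,0,0,3,0, 38,0,0,3,0, 38,0,0,3,0, 38,0,0,1,0, 38,0,0,0,0]' 30
python3 -c "
from h import *
go(554.5,187.5,25.3)"
```

```text
clock: 7.98
eef_pos: [554.6, 187.4, 177.5]
tool_rot: [0.006, 0.54, 0.842, -0.008]
wrist_force: [0.2, -0.2, -1.6]
finger_gap: 0.523
pos [554.6 187.4 177.5] yaw 24.7 tilt [ 0.002 -0.02 ] dxyz [ 1.5  0.4 -0. ]  spin -0.011 F [ 0.22 -0.21 -1.58] Mz [0.019 0.043 0.023] gap 44.7 t 7.9833
```

```bash
python3 -m creep '[38,0,0,3,0, 38,0,0,3,0, 38,0,0,3,0, 38,0,0,1.5,0, 38,0,0,0,0]' 30
python3 -c "
from h import *
go(554.5,187.5,25.3)"
```

```text
clock: 8.4
eef_pos: [554.7, 187.3, 165.9]
tool_rot: [0.006, 0.54, 0.842, -0.008]
wrist_force: [1.1, -0.4, -0.9]
finger_gap: 0.523
pos [554.7 187.3 165.9] yaw 24.7 tilt [ 0.002 -0.02 ] dxyz [ 1.6  0.4 -0. ]  spin -0.011 F [ 1.14 -0.39 -0.86] Mz [-0.01   0.013  0.01 ] gap 44.7 t 8.4
```

```bash
python3 -m creep '[38,0.5,0,2,0, 38,0,0,2,0, 38,0,0,1,0, 38,0,0,0,0]' 30
python3 -c "
from h import *
go(554.5,187.5,25.3)"
```

```text
clock: 8.73
eef_pos: [554.5, 187.7, 160.3]
tool_rot: [0.006, 0.54, 0.842, -0.008]
wrist_force: [0.2, -0.2, -1.5]
finger_gap: 0.523
pos [554.5 187.7 160.3] yaw 24.7 tilt [ 0.002 -0.02 ] dxyz [ 1.2  0.4 -0. ]  spin -0.011 F [ 0.17 -0.17 -1.49] Mz [0.024 0.034 0.012] gap 44.7 t 8.7333
```

```bash
python3 -m creep '[38,0,0,1,0, 38,0,0,1,0, 38,0,0,0.5,0, 38,0,0,0,0, 38,0,0,0,0]' 30
python3 -c "
from h import *
go(554.5,187.5,25.3)"
```

```text
clock: 9.15
eef_pos: [554.7, 187.7, 157.7]
tool_rot: [0.007, 0.54, 0.842, -0.008]
wrist_force: [-0.3, 0.2, -0.3]
finger_gap: 0.525
pos [554.7 187.7 157.7] yaw 24.7 tilt [ 0.003 -0.02 ] dxyz [ 1.2  0.2 -0. ]  spin -0.011 F [-0.26  0.23 -0.33] Mz [-0.024  0.041  0.006] gap 44.8 t 9.15
```

```bash
python3 -m creep '[38,0,0,1,0, 38,0,0,1,0, 38,0,0,0.7,0, 38,0,0,0,0, 38,0,0,0,0]' 30
cat >> h.py <<'E'
C=None
def dial(names,png=None):
    out=[]
    psi=np.radians(15.6); X=np.array([np.cos(psi),np.sin(psi),0]);Y=np.array([-np.sin(psi),np.cos(psi),0]);Z=np.array([0,0,1.])
    c=np.load("dialc.npy"); t=np.radians(15); ex=X*np.cos(t)+Z*np.sin(t)   # face leans to -x: +x side higher
    n=240; s=np.linspace(-62,62,n)
    for nm in names:
        d=nm if isinstance(nm,dict) else imaging.get_image(nm)
        m=np.array([[proj(d,c+ex*(-b)+Y*(-a)) for a in s] for b in s],np.float32) # up = +x (zero), right = -y: clockwise as seen from above
        out.append(cv2.remap(d["image"][:,:,::-1].copy(),m[:,:,0],m[:,:,1],cv2.INTER_CUBIC))
    if png: cv2.imwrite("pics/"+png,np.hstack(out))
    return out
def needle(im,r0=18,r1=38):
    g=cv2.cvtColor(im,6).astype(np.float32); n=g.shape[0]; c=(n-1)/2; k=n/124
    th=np.radians(np.arange(0,360,.5)); rr=np.arange(r0,r1,.5)*k
    v=cv2.remap(g,(c+rr[None]*np.sin(th)[:,None]).astype(np.float32),(c-rr[None]*np.cos(th)[:,None]).astype(np.float32),1).mean(1)
    v=cv2.GaussianBlur(np.r_[v[-20:],v,v[:20]][None].astype(np.float32),(9,1),0)[0][20:-20]
    i=np.argsort(v)[:12]; return np.degrees(th[i[0]])/.3, v[i[0]],np.median(v)
E
python3 - <<'E'
from h import *
import pickle
go(554.5,187.5,25.3)
s=pickle.load(open("scene.pkl","rb"));w=pickle.load(open("w1.pkl","rb"))
A=[];b=[]
for d,u,v in[(s,180+625/4,170+83/4),(w,176/1.42,233/1.42)]:
    e=cam(d)[1]; r=ray(d,u,v,0)-e; r/=np.linalg.norm(r); Q=np.eye(3)-np.outer(r,r); A.append(Q);b.append(Q@e)
c=np.linalg.lstsq(np.vstack(A),np.hstack(b),rcond=None)[0]; print(c,c[:2]-[554.5,187.5]); np.save("dialc.npy",c)
o=dial([s,w,"scene","wrist"],"d1.png")
print([needle(x) for x in o])
E
```

```text
clock: 9.57
eef_pos: [554.8, 187.7, 155.4]
tool_rot: [0.007, 0.54, 0.842, -0.008]
wrist_force: [-1.1, -0.4, 0.9]
finger_gap: 0.523
pos [554.8 187.7 155.4] yaw 24.7 tilt [ 0.003 -0.02 ] dxyz [ 1.3  0.  -0. ]  spin -0.011 F [-1.11 -0.42  0.95] Mz [-0.048  0.133  0.047] gap 44.7 t 9.5667
[410.12624722 143.48980658  59.23063273] [-144.37375278  -44.01019342]
[(np.float64(8.333333333333334), np.float32(101.23614), np.float32(228.17725)), (np.float64(1196.6666666666667), np.float32(123.58618), np.float32(252.18808)), (np.float64(766.6666666666667), np.float32(38.474266), np.float32(220.07358)), (np.float64(446.6666666666667), np.float32(0.0), np.float32(0.0))]
```

View pics/d1.png

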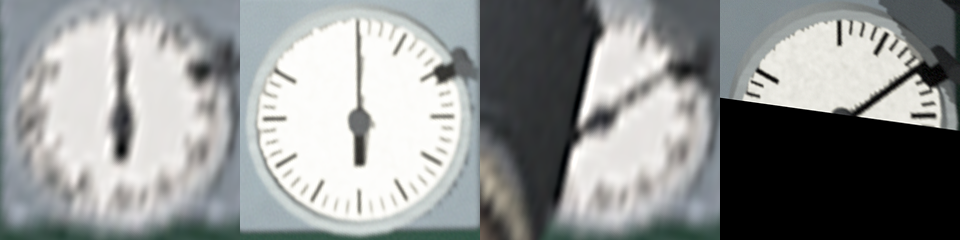

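The rectified dial reads about 60° (200 g), which is the core plus about 1 N of arm pressure. That sink puts the core underside on the seat, so it is home. I'll relieve the press, then release.

```bash
python3 -m creep '[38,0,0,-0.8,0, 38,0,0,0,0, 47,0,0,0,0, 50,0,0,0,0, 56,0,0,0,0, 62,0,0,0,0, 62,0,0,0,0]' 30
python3 -m creep '[62,0,0,-6,0, 62,0,0,-15,0, 62,0,0,-25,0, 62,0,0,-30,0, 62,0,0,-15,0, 62,0,0,0,0, 62,0,0,0,0]' 30
python3 - <<'E'
from h import *
import pickle
go(554.5,187.5,25.3)
s=imaging.get_image("scene");w=imaging.get_image("wrist")
o=dial([s,w],"d2.png"); print([needle(x) for x in o])
pickle.dump((s,w),open("n2.pkl","wb"))
E
```

```text
clock: 10.25
eef_pos: [555.1, 187.8, 156.4]
tool_rot: [0.007, 0.54, 0.842, -0.007]
wrist_force: [-0.8, -1.0, -0.1]
finger_gap: 0.726
clock: 10.83
eef_pos: [554.0, 189.5, 252.0]
tool_rot: [0.006, 0.54, 0.842, -0.008]
wrist_force: [-0.4, 0.0, -0.7]
finger_gap: 0.729
pos [554.  189.5 252. ] yaw 24.7 tilt [ 0.002 -0.02 ] dxyz [-0.7  0.   0. ]  spin -0.011 F [-0.43  0.   -0.7 ] Mz [ 0.033 -0.     0.047] gap 62.2 t 10.8333
[(np.float64(93.33333333333334), np.float32(93.08401), np.float32(227.72098)), (np.float64(98.33333333333334), np.float32(77.43923), np.float32(249.46062))]
```

```bash
python3 -c "
from h import *
go(452,-56,24.7)"
python3 -m creep '[62,-25,-20,0,0, 62,-27,-28,0,0, 62,-27,-28,0,0, 62,-27,-28,0,0, 62,-25,-28,8,0, 62,-22,-26,18,0, 62,-12,-20,25,0, 62,-6,-8,25,0, 62,0,0,10,0, 62,0,0,0,0]' 30
python3 -c "
from h import *
go(452,-56,24.7)"
```

```text
pos [553.8 189.4 251. ] yaw 24.7 tilt [ 0.    -0.021] dxyz [-179.1 -194.4    5. ]  spin -0.000 F [ 0.02 -0.65  0.22] Mz [-0.003 -0.074 -0.045] gap 62.1 t 10.9333
clock: 11.77
eef_pos: [444.5, -54.7, 155.6]
tool_rot: [-0.001, 0.539, 0.842, -0.013]
wrist_force: [-0.1, -0.5, 0.8]
finger_gap: 0.724
pos [444.5 -54.7 155.6] yaw 24.8 tilt [-0.016 -0.02 ] dxyz [-3.5  7.8 -0.1]  spin 0.002 F [-0.12 -0.46  0.78] Mz [ 0.016  0.009 -0.032] gap 61.8 t 11.7667
```

```bash
python3 -m creep '[62,0,0,0,0, 62,0,0,0,0]' 30
python3 - <<'E'
from h import *
import pickle
d=imaging.get_image("wrist"); pickle.dump(d,open("w5.pkl","wb")); go(452,-56,24.7)
p=proj(d,(442,-33,12)); print(p)
x,y=[int(np.clip(a,50,b-50)) for a,b in zip(p,(560,420))]; x-=50;y-=50; print(x,y)
c=cv2.resize(d["image"][y:y+100,x:x+100,::-1],(600,600),interpolation=3); cv2.imwrite("pics/w5c.png",c)
E
```

```text
clock: 11.93
eef_pos: [443.3, -54.8, 154.2]
tool_rot: [-0.003, 0.539, 0.842, -0.014]
wrist_force: [1.1, 0.0, -0.6]
finger_gap: 0.728
pos [443.5 -54.6 154.4] yaw 24.8 tilt [-0.02 -0.02] dxyz [-4.2  8.9 -0.2]  spin 0.002 F [-0.11 -1.43  0.01] Mz [ 0.043 -0.041 -0.011] gap 62.1 t 11.9833
[293.28796012 194.24357742]
243 144
```

View pics/w5c.png

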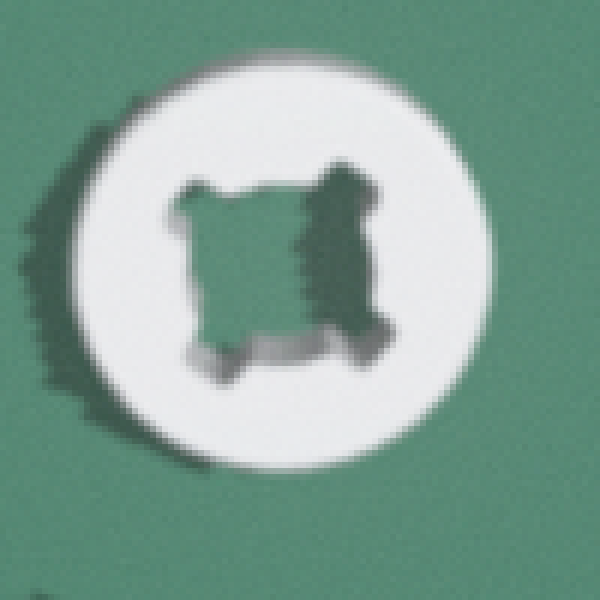

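The picture shows one grey keyed core, centre at (284,265), with keyway ends near (183,195), (360,178), (382,346) and (207,368).

Run:
```python
from h import *
import pickle
d=pickle.load(open("w5.pkl","rb"))
f=lambda u,v:ray(d,243+u/6-.4,144+v/6-.4,12)[:2]
c=f(284,265); P=np.array([f(*p) for p in[(183,195),(360,178),(382,346),(207,368)]])
print("c",c,"mean",P.mean(0),np.hypot(*(f(492,265)-f(76,265))),np.hypot(*(f(284,60)-f(284,470))))
v=P-P.mean(0); a=np.degrees(np.arctan2(v[:,1],v[:,0])); print(np.hypot(*v.T),a%90)
go(*c,24.8)
```

```text
c [438.07250407 -29.9546408 ] mean [438.35609111 -30.81951444] 45.59569353204275 46.509700853238265
[13.98338152 13.43919774 13.87345996 13.82211833] [76.50273881 77.41680509 78.07519084 77.86887987]
pos [443.5 -54.6 154.4] yaw 24.8 tilt [-0.02 -0.02] dxyz [25.3  7.2 -0.4]  spin 0.000 F [-0.11 -1.43  0.01] Mz [ 0.043 -0.041 -0.011] gap 62.1 t 11.9833
```

```bash
python3 -m creep '[62,10,3,10,0, 62,8,2,15,0, 62,4,1,15,0, 62,0,0,10,0, 62,0,0,0,0, 62,0,0,0,0]' 30
python3 -c "
from h import *
go(438.2,-30.3,24.8)"
```

```text
clock: 12.48
eef_pos: [444.6, -28.3, 107.1]
tool_rot: [0.002, 0.536, 0.844, -0.01]
wrist_force: [0.3, 0.5, 0.6]
finger_gap: 0.729
pos [444.6 -28.3 107.1] yaw 25.2 tilt [-0.008 -0.019] dxyz [ 1.8 -5.6  0.1]  spin 0.006 F [0.31 0.48 0.58] Mz [ 0.048 -0.037 -0.007] gap 62.3 t 12.4833
```

```bash
python3 -m creep '[62,1,-3.5,8,0, 62,0.5,-1.5,8,0, 62,0,0,6,0, 62,0,0,3,0, 62,0,0,0,0, 62,0,0,0,0]' 30
python3 -c "
from h import *
go(438.2,-30.3,24.8)"
```

```text
clock: 12.98
eef_pos: [440.7, -29.4, 82.2]
tool_rot: [0.004, 0.536, 0.844, -0.009]
wrist_force: [-0.3, -0.1, 0.2]
finger_gap: 0.723
pos [440.7 -29.4  82.2] yaw 25.2 tilt [-0.003 -0.019] dxyz [ 1.3 -2.   0. ]  spin 0.007 F [-0.32 -0.13  0.23] Mz [-0.005  0.004  0.039] gap 61.7 t 12.9833
```

```bash
python3 -m creep '[62,1,-1.5,4,0, 62,0.3,-0.5,3,0, 62,0,0,1,0, 62,0,0,0,0, 62,0,0,0,0]' 30
python3 -c "
from h import *
go(438.2,-30.3,24.8)"
```

```text
clock: 13.4
eef_pos: [438.3, -29.4, 73.6]
tool_rot: [0.004, 0.536, 0.844, -0.009]
wrist_force: [0.4, 0.8, 0.7]
finger_gap: 0.728
pos [438.3 -29.4  73.6] yaw 25.2 tilt [-0.002 -0.019] dxyz [ 0.3  0.2 -0. ]  spin 0.006 F [0.43 0.84 0.68] Mz [ 0.101 -0.052 -0.01 ] gap 62.2 t 13.4
```

Now grip, lift and turn (about -41.5° in yaw, so +0.72 rad of spin).

```bash
python3 -m creep '[40,0,0,0,0, 40,0,0,0,0, 40,0,0,0,0, 40,0,0,0,0, 40,0,0,0,0]' 30
python3 -m creep '[38,0,0,-8,0, 38,0,0,-25,0, 38,0,0,-35,0.05, 38,0,0,-35,0.11, 38,0,0,-30,0.11, 38,0,0,-18,0.11, 38,0,0,0,0.11, 38,0,0,0,0.11, 38,0,0,0,0.05, 38,0,0,0,0, 38,0,0,0,0]' 30
python3 -c "
from h import *
go(554.5,187.5,-16.3)"
```

```text
clock: 13.82
eef_pos: [438.6, -29.4, 74.4]
tool_rot: [0.004, 0.536, 0.844, -0.008]
wrist_force: [0.4, -0.5, -1.1]
finger_gap: 0.524
clock: 14.73
eef_pos: [437.0, -25.9, 238.5]
tool_rot: [0.006, 0.787, 0.617, -0.005]
wrist_force: [0.0, -0.3, -1.3]
finger_gap: 0.522
pos [437.  -25.9 238.5] yaw -13.8 tilt [-0.    -0.015] dxyz [236.2  63.1  -3.3]  spin 0.044 F [ 0.04 -0.34 -1.29] Mz [0.055 0.    0.044] gap 44.6 t 14.7333
```

```bash
python3 -m creep '[38,25,7,0,0.03, 38,33,9,0,0.01, 38,36,9,0,0, 38,36,9,0,0, 38,33,9,0,0, 38,25,7,0,0, 38,12,3,0,0, 38,5,1,0,0, 38,0,0,0,0, 38,0,0,0,0]' 30
python3 -c "
from h import *
go(554.5,187.5,-16.3)"
```

```text
clock: 15.57
eef_pos: [544.7, 161.8, 233.3]
tool_rot: [0.004, 0.796, 0.606, -0.008]
wrist_force: [-0.2, 0.0, -1.5]
finger_gap: 0.521
pos [544.7 161.8 233.3] yaw -15.4 tilt [-0.008 -0.016] dxyz [28.6  2.8 -0.5]  spin 0.015 F [-0.17  0.01 -1.53] Mz [ 0.016 -0.04  -0.024] gap 44.5 t 15.5667
```

```bash
python3 -m creep '[38,11,1,0,0.015, 38,9,1,1,0, 38,5,0.5,1,0, 38,1,0,2,0, 38,0,0,0,0, 38,0,0,0,0]' 30
python3 - <<'E'
from h import *
import pickle
d=imaging.get_image("wrist"); pickle.dump(d,open("w6.pkl","wb")); o=status.observe()
go(554.5,187.5,-16.3)
M=R.from_quat(o["tool_rot"][[1,2,3,0]]).as_matrix(); p=o["eef_pos"]+M[:,2]*62
print(p,proj(d,p))
save(d,"w6.png",(130,120,430,345),2.6)
E
```

```text
clock: 16.07
eef_pos: [552.8, 178.7, 228.7]
tool_rot: [0.005, 0.802, 0.597, -0.01]
wrist_force: [0.4, -0.6, -1.9]
finger_gap: 0.522
pos [552.8 178.5 228.7] yaw -16.6 tilt [-0.01  -0.021] dxyz [10.6 -0.7 -0.2]  spin -0.006 F [-0.07 -0.75 -1.44] Mz [-0.014  0.014  0.026] gap 44.6 t 16.1167
[552.16057226 177.24932055 166.704742  ] [276.99343748 286.25424391]
```

View pics/w6.png

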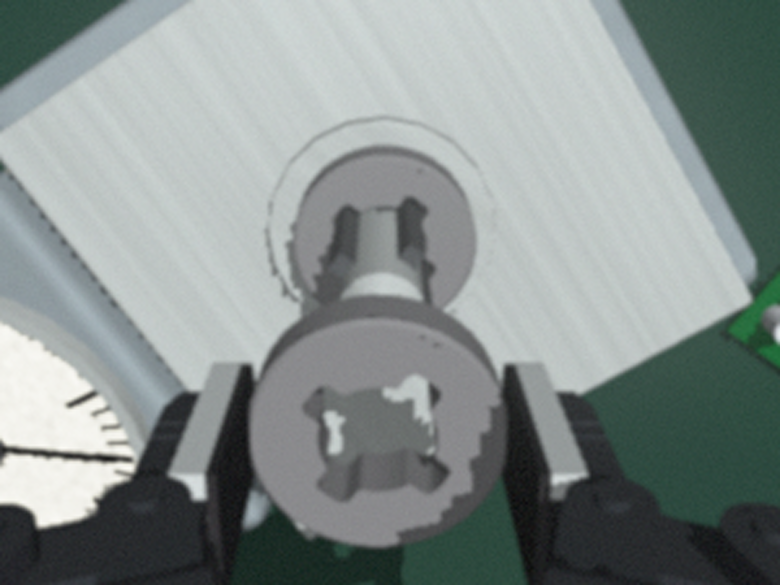

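The picture shows core 1 flat on the foot at (385,230). Core 2's keyways at (320,400) and (425,385) are parallel to the keys at (347,215) and (410,210). I'll centre core 2 and lower it.

```bash
python3 -m creep '[38,5,-0.3,0,0, 38,3,-0.3,3,0, 38,1.5,0,3,0, 38,0.5,0,3,0, 38,0,0,2,0, 38,0,0,0,0, 38,0,0,0,0]' 30
python3 -c "
from h import *
go(554.5,187.5,-16.3)"
```

```text
clock: 16.7
eef_pos: [554.9, 188.1, 216.1]
tool_rot: [0.005, 0.802, 0.597, -0.011]
wrist_force: [-0.2, -0.0, -1.8]
finger_gap: 0.519
pos [554.9 188.1 216.1] yaw -16.7 tilt [-0.011 -0.021] dxyz [ 0.9  0.1 -0. ]  spin -0.006 F [-0.18 -0.04 -1.79] Mz [ 0.044 -0.036 -0.031] gap 44.3 t 16.7
```

```bash
python3 -m creep '[38,0.5,0.2,3,0, 38,0,0,4,0, 38,0,0,3,0, 38,0,0,1.5,0, 38,0,0,0,0, 38,0,0,0,0]' 30
python3 -c "
from h import *
go(554.5,187.5,-16.3)"
python3 -m creep '[38,0.3,0,1.5,0, 38,0,0,1.5,0, 38,0,0,1.5,0, 38,0,0,0.5,0, 38,0,0,0,0, 38,0,0,0,0]' 30
python3 -c "
from h import *
go(554.5,187.5,-16.3)"
```

```text
clock: 17.2
eef_pos: [555.1, 188.0, 203.1]
tool_rot: [0.005, 0.802, 0.597, -0.011]
wrist_force: [-0.9, -0.4, -2.4]
finger_gap: 0.521
pos [555.1 188.  203.1] yaw -16.7 tilt [-0.011 -0.022] dxyz [ 1.  -0.1 -0. ]  spin -0.007 F [-0.89 -0.42 -2.4 ] Mz [-0.003 -0.078  0.001] gap 44.5 t 17.2
clock: 17.7
eef_pos: [555.3, 188.2, 197.8]
tool_rot: [0.005, 0.802, 0.597, -0.011]
wrist_force: [0.1, -0.8, -1.7]
finger_gap: 0.524
pos [555.3 188.2 197.8] yaw -16.7 tilt [-0.011 -0.021] dxyz [ 0.7 -0.3 -0. ]  spin -0.007 F [ 0.15 -0.76 -1.69] Mz [ 0.043  0.03  -0.018] gap 44.7 t 17.7
```

```bash
python3 -m creep '[38,0,0,1,0, 38,0,0,1,0, 38,0,0,0.5,0, 38,0,0,0,0, 38,0,0,0,0]' 30
python3 -c "
from h import *
go(554.5,187.5,-16.3)"
python3 -m creep '[38,0,0,1,0, 38,0,0,1,0, 38,0,0,0.5,0, 38,0,0,0,0, 38,0,0,0,0]' 30
python3 -c "
from h import *
go(554.5,187.5,-16.3)"
```

```text
clock: 18.12
eef_pos: [555.3, 188.2, 195.2]
tool_rot: [0.005, 0.802, 0.597, -0.011]
wrist_force: [0.1, 0.6, -1.2]
finger_gap: 0.524
pos [555.3 188.2 195.2] yaw -16.7 tilt [-0.01  -0.021] dxyz [ 0.7 -0.3 -0. ]  spin -0.007 F [ 0.13  0.62 -1.22] Mz [ 0.049  0.03  -0.024] gap 44.7 t 18.1167
clock: 18.53
eef_pos: [555.3, 188.1, 192.5]
tool_rot: [0.005, 0.802, 0.597, -0.01]
wrist_force: [-0.4, 0.5, -0.7]
finger_gap: 0.529
pos [555.3 188.1 192.5] yaw -16.7 tilt [-0.01  -0.021] dxyz [ 0.8 -0.3 -0. ]  spin -0.007 F [-0.4   0.55 -0.72] Mz [ 0.015  0.038 -0.026] gap 45.2 t 18.5333
```

```bash
python3 -m creep '[38,0.3,0,1,0, 38,0,0,1,0, 38,0,0,0.5,0, 38,0,0,0,0, 38,0,0,0,0]' 30
python3 - <<'E'
from h import *
go(554.5,187.5,-16.3); print(needle(dial(["scene"])[0]))
E
```

```text
clock: 18.95
eef_pos: [555.5, 188.3, 189.7]
tool_rot: [0.005, 0.802, 0.597, -0.01]
wrist_force: [0.2, 0.9, -1.5]
finger_gap: 0.523
pos [555.5 188.3 189.7] yaw -16.7 tilt [-0.01  -0.021] dxyz [ 0.5 -0.4 -0. ]  spin -0.007 F [ 0.17  0.92 -1.49] Mz [ 0.028 -0.096 -0.013] gap 44.6 t 18.95
(np.float64(98.33333333333334), np.float32(122.40437), np.float32(218.87146))
```

The dial shows only core 1 while the core is well below the key tops, so it is engaged. I'll carry on down.

```bash
python3 -m creep '[38,0,-0.3,3,0, 38,0,0,3,0, 38,0,0,3,0, 38,0,0,2,0, 38,0,0,0,0, 38,0,0,0,0]' 30
python3 -c "
from h import *
go(554.5,187.5,-16.3)"
```

```text
clock: 19.5
eef_pos: [555.0, 188.0, 177.3]
tool_rot: [0.006, 0.802, 0.597, -0.011]
wrist_force: [-0.3, -0.4, -1.0]
finger_gap: 0.527
pos [555.  188.  177.3] yaw -16.7 tilt [-0.01  -0.021] dxyz [ 1.  -0.1 -0. ]  spin -0.007 F [-0.33 -0.37 -0.96] Mz [ 0.036 -0.096 -0.019] gap 45.0 t 19.5
```

```bash
python3 -m creep '[38,0,0,2,0, 38,0,0,2,0, 38,0,0,1,0, 38,0,0,0,0, 38,0,0,0,0]' 30
python3 -c "
from h import *
go(554.5,187.5,-16.3)"
```

```text
clock: 19.92
eef_pos: [555.0, 187.9, 171.8]
tool_rot: [0.006, 0.802, 0.597, -0.011]
wrist_force: [0.1, 0.2, -0.3]
finger_gap: 0.526
pos [555.  187.9 171.8] yaw -16.7 tilt [-0.01  -0.021] dxyz [ 1.1 -0.1 -0. ]  spin -0.007 F [ 0.13  0.16 -0.34] Mz [-0.027 -0.044  0.006] gap 44.9 t 19.9167
```

```bash
python3 -m creep '[38,0,0,1,0, 38,0,0,1,0, 38,0,0,1,0, 38,0,0,0,0, 38,0,0,0,0]' 30
python3 - <<'E'
from h import *
go(554.5,187.5,-16.3); print(needle(dial(["scene"])[0]))
E
python3 -m creep '[38,0,0,1,0, 38,0,0,0.8,0, 38,0,0,0,0, 38,0,0,0,0]' 30
python3 - <<'E'
from h import *
go(554.5,187.5,-16.3); print(needle(dial(["scene"])[0]))
E
```

```text
clock: 20.33
eef_pos: [555.0, 188.0, 168.7]
tool_rot: [0.006, 0.802, 0.597, -0.01]
wrist_force: [0.2, 1.3, -1.9]
finger_gap: 0.525
pos [555.  188.  168.7] yaw -16.7 tilt [-0.01  -0.021] dxyz [ 1.  -0.2 -0. ]  spin -0.007 F [ 0.25  1.29 -1.89] Mz [-0.01  -0.02  -0.045] gap 44.9 t 20.3333
(np.float64(883.3333333333334), np.float32(43.70584), np.float32(221.49788))
clock: 20.72
eef_pos: [555.1, 188.0, 167.2]
tool_rot: [0.006, 0.802, 0.597, -0.01]
wrist_force: [-0.3, -0.8, 0.6]
finger_gap: 0.525
pos [555.1 188.  167.2] yaw -16.7 tilt [-0.01  -0.021] dxyz [ 0.9 -0.2 -0. ]  spin -0.007 F [-0.33 -0.84  0.58] Mz [0.013 0.144 0.001] gap 44.9 t 20.7167
(np.float64(821.6666666666666), np.float32(39.74658), np.float32(218.71985))
```

```bash
sed -i 's/i=np.argsort(v)\[:12\]/v[360:]=999; i=np.argsort(v)[:12]/' h.py
python3 - <<'E'
from h import *
print(needle(dial(["scene"])[0]))
E
python3 -m creep '[38,0,0,0.8,0, 38,0,0,0,0, 38,0,0,0,0]' 30
python3 - <<'E'
from h import *
go(554.5,187.5,-16.3); print(needle(dial(["scene"])[0]))
E
```

```text
(np.float64(245.0), np.float32(143.33139), np.float32(617.34503))
clock: 21.07
eef_pos: [555.1, 188.0, 166.6]
tool_rot: [0.006, 0.802, 0.597, -0.01]
wrist_force: [0.1, -0.2, 1.3]
finger_gap: 0.525
pos [555.1 188.  166.6] yaw -16.7 tilt [-0.01  -0.021] dxyz [ 0.9 -0.2 -0. ]  spin -0.007 F [ 0.14 -0.18  1.3 ] Mz [-0.02   0.115  0.027] gap 44.8 t 21.0667
(np.float64(290.0), np.float32(152.68251), np.float32(617.0559))
```

At 290 g total the stack has sunk 3.5 mm, which puts core 1's top at 92.5 mm and core 2's underside at 92.2 mm. Core 2 is home, so I'll relieve the press and release.

```bash
python3 -m creep '[38,0,0,-0.7,0, 38,0,0,0,0, 47,0,0,0,0, 50,0,0,0,0, 56,0,0,0,0, 62,0,0,0,0, 62,0,0,0,0]' 30
python3 -m creep '[62,0,0,-6,0, 62,0,0,-15,0, 62,0,0,-25,0, 62,-5,0,-30,0, 62,-15,0,-25,0, 62,-25,0,0,0, 62,-15,0,0,0, 62,0,0,0,0, 62,0,0,0,0, 62,0,0,0,0]' 30
python3 - <<'E'
from h import *
import pickle
go(554.5,187.5,-16.3)
s=imaging.get_image("scene");w=imaging.get_image("wrist"); z=pickle.load(open("w1.pkl","rb")); z0=pickle.load(open("scene.pkl","rb")); n2=pickle.load(open("n2.pkl","rb"))
o=dial([z0,n2[0],s,z,n2[1],w]); print([needle(x)[0].round(1) for x in o])
A=np.hstack(o); A=np.vstack([A[:,:720],A[:,720:]])
x=cv2.resize(w["image"][:,:,::-1],(720,540)) 
sm=cv2.resize(A,(480,320)); c=cv2.resize(w["image"][0:280,130:430,::-1],(300,280))
big=np.zeros((600,800,3),np.uint8); big[:320,:480]=sm; big[:280,490:790]=c
p=[int(a) for a in proj(s,(554.5,187.5,100))]; q=cv2.resize(s["image"][p[1]-30:p[1]+30,p[0]-40:p[0]+40,::-1],(360,270),interpolation=3); big[325:595,:360]=q
e=imaging.get_image("side"); p=[int(a) for a in proj(e,(554.5,187.5,100))]; big[325:595,370:730]=cv2.resize(e["image"][p[1]-30:p[1]+30,p[0]-40:p[0]+40,::-1],(360,270),interpolation=3)
cv2.imwrite("pics/final.png",big)
E
```

```text
clock: 21.7
eef_pos: [555.4, 188.2, 167.3]
tool_rot: [0.006, 0.802, 0.597, -0.01]
wrist_force: [0.3, 0.8, 0.5]
finger_gap: 0.727
clock: 22.53
eef_pos: [538.0, 132.2, 276.1]
tool_rot: [0.005, 0.802, 0.598, -0.01]
wrist_force: [0.1, 0.3, -0.8]
finger_gap: 0.723
pos [538.  132.2 276.1] yaw -16.6 tilt [-0.009 -0.02 ] dxyz [59.2  0.2 -1.3]  spin -0.005 F [ 0.12  0.27 -0.83] Mz [ 0.054  0.002 -0.025] gap 61.7 t 22.5333
[np.float64(8.3), np.float64(93.3), np.float64(418.3), np.float64(0.0), np.float64(98.3), np.float64(208.3)]
```

View pics/final.png

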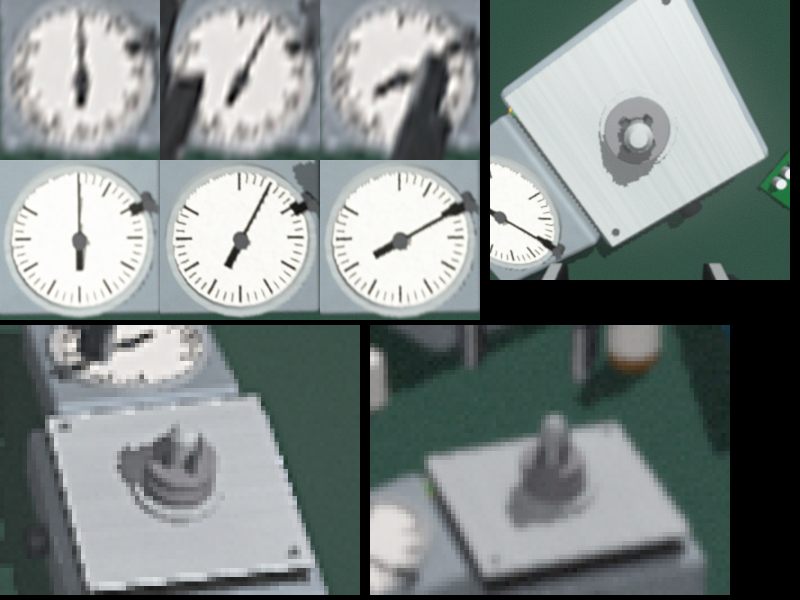

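The final picture shows two cores nested flat on the foot with the keys through both. The pointer is at the set hand, reading about 208 g by code. I'll check that more finely against the dial's own marks.

```bash
python3 -m creep '[62,0,0,0,0, 62,0,0,0,0, 62,0,0,0,0]' 30
python3 - <<'E'
from h import *
import pickle
from scipy.signal import find_peaks
z=pickle.load(open("w1.pkl","rb")); n2=pickle.load(open("n2.pkl","rb")); w=imaging.get_image("wrist")
def prof(im,r0,r1):
    g=cv2.cvtColor(im,6).astype(np.float32); c=(g.shape[0]-1)/2; k=g.shape[0]/124
    th=np.radians(np.arange(-20,340,.2)); rr=np.arange(r0,r1,.4)*k
    v=cv2.remap(g,(c+rr[None]*np.sin(th)[:,None]).astype(np.float32),(c-rr[None]*np.cos(th)[:,None]).astype(np.float32),1).mean(1)
    return np.degrees(th)/.3, 255-cv2.GaussianBlur(v[None].astype(np.float32),(11,1),0)[0].ravel() if v.ndim>1 else 255-np.convolve(v,np.ones(7)/7,"same")
for n,d in(("zero",z),("one",n2[1]),("two",w)):
    im=dial([d])[0]
    a,v=prof(im,14,38); i=v[20:1000].argmax()+20; q=v[i-8:i+9]; q=q-q.min(); print(n,"needle",(a[i-8:i+9]*q).sum()/q.sum())
    a,v=prof(im,43,49); pk,_=find_peaks(v,prominence=25,distance=15); print("  long marks",a[pk].round(0)[:14],v[pk].round(0)[:14])
E
```

```text
clock: 22.93
eef_pos: [537.7, 134.9, 274.0]
tool_rot: [0.004, 0.8, 0.599, -0.011]
wrist_force: [0.1, 0.2, -0.2]
finger_gap: 0.731
zero needle -3.746135513088893
  long marks [ -4.  20.  44.  69.  93. 117. 142. 167. 193. 242. 267. 293. 318. 344.] [117.  30.  37.  36. 117.  43.  46.  49. 164.  50.  47. 111.  49.  49.]
one needle 98.63967877737686
  long marks [ -2.  22.  46.  70.  95. 119. 143. 167. 192. 215. 241. 266. 291. 316.] [152.  56.  66.  67. 172.  71.  68.  70. 182. 117.  79.  78. 155.  76.]
two needle 208.1334219535816
  long marks [ -2.  22.  47.  71.  95. 119. 143. 168. 200. 241. 267. 291. 317. 343.] [135.  48.  55.  58. 140.  55.  64.  58. 217.  65.  71. 133.  66.  63.]
```

Calibrated on the dial's own marks, core 1 reads about 104 g and both together about 216 g. The pointer is past the 200 g mark, so no more cores. Handing in.

```bash
python3 -c "
from h import *
print(ticket.finish_job())"
```

```text
the job is handed in; nothing more can be done
None
```

I put two grey keyed cores on the mandrel, one at a time, and handed the job in at about 23 s. The first came from near (597, -98) and the second from near (438, -30). I aligned both to the keys by camera, and they went over the key tops without needing to be turned. Each was lowered in small steps until it took load, then relieved and released.

**Last checks:**
- **Weight:** read against the dial's own marks, the pointer showed about 104 g with one core and about 216 g with two. That is at and just past the 200 g set hand, so I took up no more cores. The raw readings before that calibration were about 5 to 8 g lower.
- **Seating:** the platform's sink matched both cores lying fully home, and the last picture shows them flat on the foot with the keys through both. The most I saw on the dial was about 290 g, well short of the end stop.
- **Disagreement:** the scene camera could not give a final reading (418 g) because the gripper hid the pointer there, so I relied on the wrist camera.
- **Not checked:** I did not take a last picture of the spare cores and the other items. The arm was never brought down to any of them, and the gripper was clear of everything at hand-in.

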